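# Hold the shutter open on the calibration target

### The arm

A 6-joint arm with a two-finger parallel gripper is mounted at the origin on the work surface. World frame = base frame: x ahead of the robot, y to its left, z up, the work surface at z = 0. Lengths are in m, angles in degrees, forces in N, time in s.
With the tool pointing down it reaches from about 0.25 to 0.725 m from the base axis. Payload 9.7 kg.
Tool frame: the origin (TCP) lies midway between the tips of the shut fingers; the grasp point (between the pads) lies 19 mm behind it; z points along the fingers, y is the line along which they close (so a half turn about z gives the same grasp; the last joint's range is limited). The gripper opens to 85 mm and grips with 20 to 120 N. Pads are 22 mm wide; open, the fingers measure 114 mm over their backs; the gripper's body (76 mm by 85 mm) begins 54 mm behind the grasp point. The pads swing forward as they close: fully open they stand 13 mm farther back than shut.
Start: joints at [-64.458, 4.979, 10.078, 95.1, 0, 90], TCP at [0.237, -0.496, 0.231] pointing down, gripper open.
Joint ranges: [-179.16, 179.16], [-48.56, 103.87], [-65.8, 70.77], [-126.05, 130.52], [-82.76, 87.17], [-180, 180]. Speed limits (degrees/s): [127.2, 127.2, 147.25, 180, 180, 180].

### API

Orientations are given as [roll, pitch, yaw] about the fixed x, y, z axes, in that order (R = Rz(yaw) Ry(pitch) Rx(roll)).
In Python, from workcell import readout, imaging, bot, spotter gives the robot as it stands.
- The arm moves only by the shell command python3 -m jog 'ROWS' [FORCE]. ROWS is JSON, a list of rows, each an object with "rotation": the turn, a rotation vector about the world's x, y, z in degrees, a list of three; "translation": the shift along the world's x, y, z in mm, a list of three; "grip": the finger opening in mm, from 0 to 85.4. In form: [{"rotation": [wx, wy, wz], "translation": [dx, dy, dz], "grip": grip}, ...]. A call has 1 to 20 rows; each row is the pose to reach, as a shift and turn from the pose commanded when the call began; what a row does not reach only later rows make up. A row lasts 1/10 s, in which the tool goes at most 50 mm and 8.59 degrees, less where a joint would pass 70% of its speed; a pose out of reach is approached as far as the arm can. A call with a gripper value outside its range is refused whole. The fingers move at their own pace and stop on an object; FORCE is the grip in N (left out, the last holds). Time passes only in rows, so rows that repeat a pose let the fingers close. It gives the time, the measured TCP pose, the force, the opening and the grip force at its end, in the units of the state.
- readout.get_obs(): the state, without advancing time (a new reading comes with each control period).
- imaging.camera(name): name is "side" or "top"; returns (picture, depth): 420x560x3 uint8, red, green, blue; 420x560 float32, m along the optical axis (not along the pixel's ray), 0 where there is no reading.
- imaging.camera_info(name): a dict with "vertical_fov" (degrees; the focal length in pixels is half the picture's height over the tangent of half this angle, whatever the lens; pixels are square), "cx", "cy" (the principal point, pixels), "extrinsics" (4x4, takes a point from camera to world coordinates). Camera axes: x right, y down, z forward; pixel columns grow to the right and rows downward; lengths in m; the calibration is good to about 2 mm. A picture is of the moment at which its call begins. camera_info takes no time and is no camera call.
- bot.job_done(): hands the job in; it is judged then, once.
Trained networks look in the newest picture that a camera, given by its name, has taken for a name from the list of things; names that differ only in an ending like _2 or _b are one class to them, and where a whole thing is asked for, a point or a joint stands for the part that bears it (a point fixed in the world has none). Each returns a list of dicts, best first, with "confidence" (0 to 1); they miss things now and then, are a little off and sometimes report something else, mostly with a low value. They report only what shows in the picture. A call takes as long as a camera call. They do not tell look-alikes from the thing itself.
- spotter.spot_in(camera, target): "box" ([centre column, centre row, width, height] in pixels, round what is visible of it).
- spotter.mark_of(camera, target): "uv" ([column, row] in pixels: a listed point, or the origin of a listed thing).
The state is a dict: "time": time; "q": joint angles; "qd": joint speeds; "joint_efforts": joint torques, N m; "ee_pos": TCP position; "tcp_rot": TCP orientation; "wrist_force": force on the tool from outside, world axes, zero at the start; "torque": the same for the moment, N m; "opening": finger opening in m; "grasp_force": force on a finger pad.
Only numpy, scipy, OpenCV 4.12 (cv2) and the standard library are available. Lean on these libraries where they do the work, as an engineer would, in place of code of your own. Each camera call takes 0.05 s, during which the arm holds its last target. There are 200 camera calls.

### The job

Stand the calibration target (the upright framed glass plate) on the optics stand midway between the lens and the lamp, centred on the line between them and squarely facing them, and let go of it. Then press the sprung shutter lever down with the gripper's fingers until the lever is level and keep holding it there: the program finishes while still holding the lever level. Leave everything else on the bench where it is.

Things in the scene. Friction and masses are not known exactly. Their poses are not given: they have to be found in the camera images.
- target: Calibration target, loose, 0.2 kg: upright aluminium frame 44 mm wide (its x), 14 thick (its y), top at 115 mm, round a glass plate with dark cross-hair, on a dark foot 50 (x) x 56 (y) x 10 mm. Both faces alike. Origin: centre of the foot's underside, z up. Grip across the 44 mm near the top (solid from 93 to 115 mm). Starts on the bench, its x within 0.5 rad of world x.
- optics: Fixed optics stand: dark plate 100 (x) x 320 (y) x 6 mm thick; on it two black blocks 80 wide (x), tops 100 mm above the bench, facing along y: at +y the camera with round lens barrel (front at y = 75 mm), at -y the lamp with round white window (face at y = -75). Origin: at bench level under mid-gap; the target must stand on the plate, 6 mm higher. Optical line is parallel to y, above it.
- shutter: Shutter control box, fixed: grey, white knobs, 130 mm square, 105 mm high, behind a sprung lever. Origin: at bench level below the lever's hinge axis; the box lies at x = 20 to 150 mm, the lever sticks out along its -x, towards the robot. z up; hinge axis along y. Touching the lever counts as touching this body.
- pivot (a point): Centre of the lever's hinge axis, 85 mm above the bench; axes as the shutter box.
- bar (a point): Centre of the lever's black cross bar (20 mm thick, 60 mm long, parallel to the hinge axis), 120 mm from the hinge axis on a 12 mm steel rod. Its centre is 126 mm above the bench at rest, 85 mm when the lever is level.
- lever (a joint): Angle of the sprung lever, rad: 0 = at rest on its upper stop, rising 0.35 rad (20 degrees) from hinge to bar; grows as the bar is pressed down; 0.35 = level; 0.70 = lower stop. Springs back up when let go. Pressing straight down on the bar takes about 4 N to start, 9 N at level, 14 N at the lower stop.
- filter: Look-alike, leave alone: low filter mount, a 50 mm amber disc in a metal ring on a short post on a 50 x 46 mm foot, 83 mm high. Origin: centre of its underside.
- wash_bottle: Leave alone: clear squeeze bottle, 66 mm across, 162 mm high, thin bent white spout to 198 mm. Origin: centre of its underside.
- amber_jar: Leave alone: small amber glass jar with a black cap, 40 mm across, 60 mm high. Origin: centre of its underside.
- beaker: Leave alone: open glass beaker, 60 mm across, 75 mm high. Origin: centre of its underside.
- reagent: Leave alone: reagent bottle with a white cap, 56 mm across, 110 mm high. Origin: centre of its underside.
There are look-alikes about, which are no part of the job. What is shaped like the target but green, red or yellow is not meant.

How it is judged:
By the outcome, as a careful person would: the job done as asked, in the order asked, and still so for the second after the job is handed in, while the arm keeps its last pose, push and grip.
It also fails if it takes over 51 s, if anything falls off the work surface, if the arm or the gripper's body presses on something with over 40 N, if the wrist force passes 120 N, or if a joint passes its speed limit or range.

## Working session

There is one attempt and no reset: what is moved stays moved. The work goes in short steps, Python scripts to look and compute and a shell command to move; the robot and the scene stay as the last step left them, time stands still between calls to the robot, and variables do not carry over. Pictures are saved under pics/ and viewed, at most 10 in all, crops included, and the job is handed in when it is done.

```bash
mkdir -p pics
cat > h.py <<'E'
import numpy as np, cv2
from workcell import readout, imaging, bot, spotter
def K(n):
    i=imaging.camera_info(n); f=210/np.tan(np.radians(i["vertical_fov"])/2); return f,i["cx"],i["cy"],np.array(i["extrinsics"])
def cloud(n,d):
    f,cx,cy,T=K(n); v,u=np.mgrid[:d.shape[0],:d.shape[1]]
    P=np.stack([(u-cx)/f*d,(v-cy)/f*d,d],-1)@T[:3,:3].T+T[:3,3]; P[d==0]=np.nan; return P
def ray(n,uv,z):
    f,cx,cy,T=K(n); r=T[:3,:3]@np.array([(uv[0]-cx)/f,(uv[1]-cy)/f,1]); o=T[:3,3]; return o+r*(z-o[2])/r[2]
def save(n,name):
    p,d=imaging.camera(n); cv2.imwrite(f"pics/{name}.png",p[:,:,::-1]); np.save(f"pics/{name}.npy",d); return p,d
E
python3 - <<'E'
from h import *
for c in("top","side"):
    save(c,c+"0"); print(c,K(c))
    for t in ["target","optics","shutter","bar","pivot","filter"]:
        for r in spotter.spot_in(c,t)[:3]: print(t,"box",np.round(r["box"]),round(r["confidence"],2))
        for r in spotter.mark_of(c,t)[:3]: print(t,"uv",np.round(r["uv"],1),round(r["confidence"],2),np.round(ray(c,r["uv"],{"bar":.126,"pivot":.085}.get(t,0)),3))
o=readout.get_obs();print(o["time"],o["tcp_rot"],o["ee_pos"])
E
```

```text
top (np.float64(447.78962978907447), 280.64855320319253, 214.42033029769803, array([[ 0.00531935, -0.99722788,  0.07421762,  0.47238668],
       [-0.99997786, -0.00560145, -0.00359334,  0.00715382],
       [ 0.0039991 , -0.07419687, -0.9972356 ,  1.26851001],
       [ 0.        ,  0.        ,  0.        ,  1.        ]]))
target box [255. 259.  24.  24.] 0.88
target box [288. 283.  23.  26.] 0.78
target box [216. 248.  23.  26.] 0.72
target uv [217.5 247.4] 0.91 [0.472 0.18  0.   ]
target uv [286.6 281.7] 0.74 [ 0.377 -0.015  0.   ]
target uv [234.3 295.1] 0.65 [0.339 0.131 0.   ]
optics box [190. 191. 127.  38.] 0.83
optics uv [197.8 191.8] 0.92 [0.63  0.239 0.   ]
shutter box [391. 187.  63. 110.] 0.8
shutter box [379. 215.  24.  47.] 0.41
shutter uv [379.3 194. ] 0.77 [ 0.627 -0.279  0.   ]
bar box [376. 215.  27.  51.] 0.95
bar uv [375.2 235.7] 0.67 [ 0.504 -0.239  0.126]
pivot box [391. 185.  64. 111.] 0.91
pivot box [254. 260.  23.  24.] 0.38
pivot uv [374.9 236.5] 0.63 [ 0.503 -0.247  0.085]
pivot uv [383.8 190. ] 0.58 [ 0.627 -0.272  0.085]
filter box [316. 261.  14.  18.] 0.5
[... 545 characters left out ...]
 uv [202.8 241.6] 0.95 [ 0.369 -0.021  0.   ]
target uv [191.2 206.9] 0.78 [0.333 0.156 0.   ]
optics box [284. 177.  43.  72.] 0.73
optics uv [282.8 188.8] 0.96 [ 0.638  0.236 -0.   ]
shutter box [309. 286. 114.  80.] 0.96
shutter uv [301.1 297.3] 0.57 [ 0.622 -0.269  0.   ]
bar box [280. 260.  54.  28.] 0.96
bar box [210. 336.  25.  40.] 0.38
bar uv [255.2 257.4] 0.85 [ 0.505 -0.246  0.126]
pivot box [310. 284. 111.  82.] 0.79
pivot uv [302.2 274. ] 0.78 [ 0.62  -0.272  0.085]
filter box [225. 247.  18.  30.] 0.75
filter box [209. 336.  27.  40.] 0.47
filter uv [227.5 259.9] 0.93 [ 0.438 -0.108  0.   ]
1.3 [1.79997603e+02 2.47160751e-03 2.55412046e+01] [ 0.23713664 -0.49626328  0.23131486]
```

View pics/top0.png

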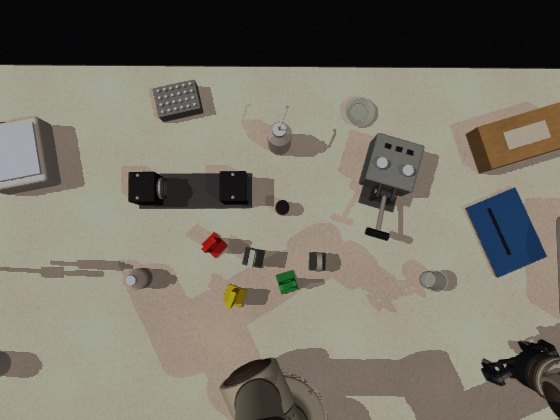

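View pics/side0.png

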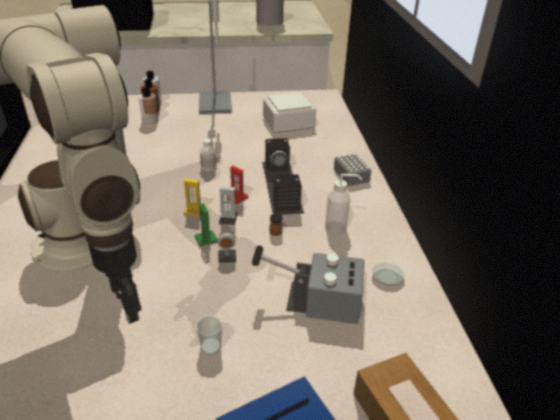

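The top view shows the optics stand at (190,190), the shutter box at (391,165) and its bar at (377,234). Four things are target-shaped: grey (254,257), red (214,244), yellow (235,296) and green (288,283). The low filter mount is at (317,261). In the side view these are at grey (228,205), red (237,184), yellow (192,198), green (205,226) and filter (227,245). The grey one fits, with its bare aluminium frame and glass with cross-hair. I'll confirm it in a crop and measure it.

Run:
```python
from h import *
t=cv2.imread("pics/top0.png")[225:315,195:335]; s=cv2.imread("pics/side0.png")[160:270,175:285]
a=cv2.resize(t,(560,360),interpolation=cv2.INTER_CUBIC); b=cv2.resize(s,(240,240)); b=cv2.resize(s,(360,360),interpolation=cv2.INTER_CUBIC)
cv2.imwrite("pics/crop0.png",cv2.resize(np.hstack([a,b]),None,fx=.85,fy=.85))
D={c:cloud(c,np.load(f"pics/{c}0.npy")) for c in("top","side")}
def sel(c,box,z0,z1):
    u0,v0,u1,v1=box; P=D[c][v0:v1,u0:u1].reshape(-1,3); return P[(P[:,2]>z0)&(P[:,2]<z1)]
def rep(n,P):
    if len(P)<8: print(n,len(P)); return
    (c,wh,ang)=cv2.minAreaRect((P[:,:2]*1000).astype(np.float32)); print(n,len(P),"minrect",np.round(c,1),np.round(wh,1),round(ang,1),"mean",np.round(P.mean(0)*1000,1),"z",np.round(np.percentile(P[:,2],[5,50,95])*1000,1))
bench=D["top"][300:330,300:450].reshape(-1,3); print("bench top",np.nanmean(bench[:,2]),np.nanstd(bench[:,2])); b2=D["side"][340:400,60:150].reshape(-1,3); print("bench side",np.nanmean(b2[:,2]),np.nanstd(b2[:,2]))
rep("tgt top",sel("top",(240,243,270,273),.10,.13)); rep("tgt foot",sel("top",(240,243,270,273),.006,.03)); rep("tgt side",sel("side",(215,180,240,225),.10,.13))
rep("tgt side all",sel("side",(215,180,240,225),.02,.13))
rep("cam blk",sel("top",(122,165,168,215),.094,.106)); rep("lamp blk",sel("top",(210,165,260,215),.094,.106)); rep("plate",sel("top",(165,165,222,218),.003,.012))
rep("bar",sel("top",(360,222,392,242),.115,.15)); rep("bar side",sel("side",(248,242,266,268),.1,.15))
rep("box",sel("top",(355,125,430,200),.098,.112))
```

```text
bench top 0.000205749247417811 0.0025310744054597395
bench side 0.0008500973836425073 0.0018486304743087541
tgt top 98 minrect [445.7  79.1] [14.  43.4] 79.6 mean [445.5  79.  115.1] z [110.7 115.2 118.8]
tgt foot 241 minrect [446.4  80.6] [88.5 59.1] 67.4 mean [446.2  77.3  10.4] z [ 6.5 10.2 14.8]
tgt side 107 minrect [448.1  79.7] [21.  43.1] 79.6 mean [448.7  76.8 111.6] z [101.6 113.3 118.2]
tgt side all 539 minrect [457.5 134.5] [137.2  45.9] 79.3 mean [453.7  99.2  67.6] z [ 24.3  64.2 116.3]
cam blk 805 minrect [630.8 367.7] [78.  76.7] 1.2 mean [630.9 369.8 100.3] z [ 96.4 100.4 103.7]
lamp blk 793 minrect [634.3 130.3] [80.  71.5] 0.4 mean [634.  130.1 100.3] z [ 96.4 100.3 104.1]
plate 1813 minrect [632.1 251.8] [149.9 160.2] 1.0 mean [632.2 251.6   6.6] z [ 3.5  6.4 10.3]
bar 228 minrect [ 520.6 -244.3] [59.3 42.4] 75.1 mean [ 513.2 -241.4  132.1] z [120.8 133.5 138.5]
bar side 182 minrect [ 516. -242.] [65.  29.2] 74.0 mean [ 512.3 -246.5  132.8] z [121.5 133.9 139.3]
box 2212 minrect [ 682.  -290.6] [130.5 167.4] 73.8 mean [ 696.8 -294.   105.2] z [100.9 105.4 109.4]
```

View pics/crop0.png

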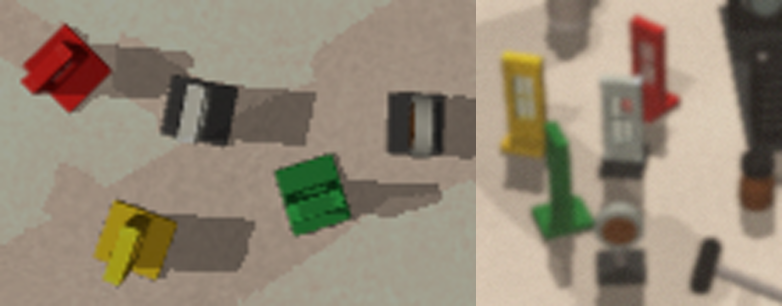

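The crop shows the grey framed plate with pale glass and dark foot at top (254,257) / side (228,205). The others are red, yellow and green copies and the amber disc mount, so the grey one is the target. It sits at about (446, 79) mm, top at 115 mm, yaw about -10.4°. I'll move above it now.

```bash
python3 -m jog '[{"rotation":[0,0,8],"translation":[30,40,0],"grip":64},{"rotation":[0,0,16],"translation":[45,80,0],"grip":64},{"rotation":[0,0,24],"translation":[60,120,0],"grip":64},{"rotation":[0,0,32],"translation":[80,165,0],"grip":64},{"rotation":[0,0,40],"translation":[95,210,0],"grip":64},{"rotation":[0,0,48],"translation":[110,255,0],"grip":64},{"rotation":[0,0,54],"translation":[125,300,0],"grip":64},{"rotation":[0,0,54],"translation":[140,345,0],"grip":64},{"rotation":[0,0,54],"translation":[155,390,0],"grip":64},{"rotation":[0,0,54],"translation":[170,435,0],"grip":64},{"rotation":[0,0,54],"translation":[180,480,0],"grip":64},{"rotation":[0,0,54],"translation":[190,520,0],"grip":64},{"rotation":[0,0,54],"translation":[200,550,0],"grip":64},{"rotation":[0,0,54],"translation":[209,575,0],"grip":64},{"rotation":[0,0,54],"translation":[209,575,0],"grip":64},{"rotation":[0,0,54],"translation":[209,575,0],"grip":64},{"rotation":[0,0,54],"translation":[209,575,0],"grip":64}]' 30
python3 - <<'E'
from h import *
# refine stand and bar from two fresh frames per camera (depth averaged)
D=[];
for i in range(3): D.append(imaging.camera("side")[1])
p,d=save("side","side1"); D.append(d); P=cloud("side",np.nanmedian(np.array(D),0))
Dt=[imaging.camera("top")[1] for i in range(3)]; p,d=save("top","top1"); Dt.append(d); Q=cloud("top",np.median(np.array(Dt),0))
def rep(n,A):
    if len(A)<8: print(n,len(A)); return
    (c,wh,ang)=cv2.minAreaRect((A[:,:2]*1000).astype(np.float32)); print(n,len(A),np.round(c,1),np.round(wh,1),round(ang,1),"z",np.round(np.percentile(A[:,2],[5,50,95])*1000,1))
def sel(P,x0,x1,y0,y1,z0,z1):
    A=P.reshape(-1,3); A=A[~np.isnan(A[:,0])]; return A[(A[:,0]>x0)&(A[:,0]<x1)&(A[:,1]>y0)&(A[:,1]<y1)&(A[:,2]>z0)&(A[:,2]<z1)]
for n,C in(("side",P),("top",Q)):
    print(n)
    rep("lamp",sel(C,.57,.70,.06,.2,.096,.105)); rep("cam",sel(C,.57,.70,.29,.44,.096,.105)); rep("bar",sel(C,.48,.53,-.29,-.2,.129,.15)); rep("box",sel(C,.6,.8,-.40,-.2,.101,.109))
    A=sel(C,.56,.70,.16,.29,.03,.095); rep("lampface+lens",A)
    A=sel(C,.56,.70,.18,.28,.003,.010); rep("plate",A)
E
```

```text
time: 3.0
ee_pos: [0.446, 0.0782, 0.2314]
tcp_rot: [180.0, 0.0, 79.5]
wrist_force: [0.1, -0.0, 0.1]
opening: 0.064
grasp_force: 0.0
side
lamp 347 [636.3 130.6] [79.5 74.4] 0.1 z [ 98.5 102.2 104.1]
cam 247 [633.7 370.3] [74.7 80. ] 89.8 z [ 98.4 102.5 104.2]
bar 140 [ 513.5 -241.5] [60.2 24.6] 73.6 z [130.7 135.8 138.5]
box 1713 [ 683.8 -290.5] [130.9 165.5] 74.4 z [102.3 106.4 108.1]
lampface+lens 1
plate 141 [622.9 239.4] [133.3 100.5] 12.6 z [3.2 7.3 9.7]
top
lamp 797 [635.1 131.2] [79.5 70.9] 2.2 z [ 98.  100.3 102.5]
cam 807 [631.  370.4] [77.5 69.5] 0.8 z [ 98.5 100.3 102.4]
bar 177 [ 509.9 -241.4] [59.4 18.8] 73.9 z [129.7 134.9 137.6]
box 2070 [ 682.7 -291. ] [130.  164.4] 73.8 z [102.9 105.4 107.5]
lampface+lens 3
plate 1246 [629.4 230. ] [137.2  99.7] 0.1 z [4.  6.4 8.6]
```

View pics/side1.png

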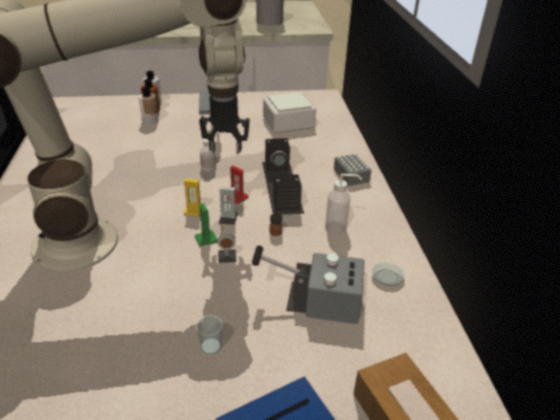

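The gripper is above the grey target (side (228,205)), and nothing else has moved. Going down and gripping.

```bash
python3 -m jog '[{"rotation":[0,0,0],"translation":[0,1,-40],"grip":64},{"rotation":[0,0,0],"translation":[0,1,-80],"grip":64},{"rotation":[0,0,0],"translation":[0,1,-115],"grip":64},{"rotation":[0,0,0],"translation":[0,1,-135],"grip":64},{"rotation":[0,0,0],"translation":[0,1,-149],"grip":64},{"rotation":[0,0,0],"translation":[0,1,-149],"grip":64},{"rotation":[0,0,0],"translation":[0,1,-149],"grip":64},{"rotation":[0,0,0],"translation":[0,1,-149],"grip":35},{"rotation":[0,0,0],"translation":[0,1,-149],"grip":35},{"rotation":[0,0,0],"translation":[0,1,-149],"grip":35},{"rotation":[0,0,0],"translation":[0,1,-149],"grip":35},{"rotation":[0,0,0],"translation":[0,1,-149],"grip":35},{"rotation":[0,0,0],"translation":[0,1,-149],"grip":35},{"rotation":[0,0,0],"translation":[0,1,-149],"grip":35}]' 40
python3 - <<'E'
from h import *
P=cloud("side",np.load("pics/side1.npy")); A=P[150:170,270:290].reshape(-1,3); A=A[(A[:,2]>.03)&(A[:,2]<.09)]
print("lens face y hist",np.histogram(A[:,1],bins=np.arange(.28,.40,.005)))
g=cv2.cvtColor(cv2.imread("pics/top0.png"),cv2.COLOR_BGR2GRAY).astype(float)
z0=cv2.imread("pics/top0.png")[160:220,120:262]; cv2.imwrite("pics/crop1.png",cv2.resize(z0,None,fx=5.5,fy=5.5,interpolation=cv2.INTER_CUBIC))
for v in (180,190,200): print(v,"c205-260",g[v,205:260].astype(int).tolist())
for u in (180,190,200,205): print(u,"r165-215",g[165:215,u].astype(int).tolist())
D=np.load("pics/top1.npy")
Q=cloud("top",D)
for v in(180,190,200): print(v,(Q[v,210:226,2]*1000).round().tolist(), (Q[v,150:172,2]*1000).round().tolist())
E
```

```text
time: 4.8
ee_pos: [0.4467, 0.08, 0.0838]
tcp_rot: [179.9, -0.0, 79.5]
wrist_force: [-1.7, 0.7, 6.3]
opening: 0.0431
grasp_force: 40.7
lens face y hist (array([ 0,  0,  0,  0,  0,  2, 30, 75, 58, 18, 25, 50, 28,  3,  0,  0,  0,
        0,  0,  0,  0,  0,  0]), array([0.28 , 0.285, 0.29 , 0.295, 0.3  , 0.305, 0.31 , 0.315, 0.32 ,
       0.325, 0.33 , 0.335, 0.34 , 0.345, 0.35 , 0.355, 0.36 , 0.365,
       0.37 , 0.375, 0.38 , 0.385, 0.39 , 0.395]))
180 c205-260 [52, 48, 46, 46, 46, 46, 45, 46, 46, 46, 46, 46, 45, 46, 30, 20, 20, 20, 19, 21, 21, 19, 20, 19, 20, 21, 20, 21, 20, 20, 20, 21, 20, 20, 18, 20, 20, 19, 19, 21, 14, 26, 29, 32, 33, 34, 35, 101, 108, 108, 108, 106, 105, 106, 110]
190 c205-260 [53, 47, 46, 46, 47, 46, 47, 46, 46, 45, 44, 46, 45, 44, 31, 20, 21, 20, 21, 22, 20, 22, 21, 20, 20, 22, 21, 21, 20, 21, 18, 21, 20, 21, 21, 21, 22, 20, 20, 23, 15, 25, 29, 32, 33, 34, 33, 101, 106, 105, 106, 107, 105, 107, 106]
200 c205-260 [52, 53, 52, 53, 53, 52, 52, 52, 53, 51, 52, 52, 52, 46, 32, 21, 17, 16, 18, 17, 15, 16, 17, 17, 16, 17, 16, 15, 17, 16, 17, 16, 18, 17, 15, 16, 16, 17,
[... 972 characters left out ...]
62, 161, 160, 161]
180 [5.0, 6.0, 1.0, 6.0, 5.0, 7.0, 8.0, 9.0, 11.0, 3.0, 100.0, 100.0, 99.0, 100.0, 102.0, 101.0] [96.0, 98.0, 104.0, 103.0, 100.0, 90.0, 85.0, 80.0, 86.0, 83.0, 87.0, 82.0, 81.0, 83.0, 74.0, 75.0, 55.0, 7.0, 10.0, 5.0, 7.0, 6.0]
190 [3.0, 7.0, 9.0, 5.0, 7.0, 14.0, 6.0, 5.0, 9.0, 96.0, 100.0, 100.0, 96.0, 103.0, 101.0, 102.0] [100.0, 99.0, 101.0, 105.0, 98.0, 94.0, 86.0, 87.0, 89.0, 91.0, 91.0, nan, 88.0, 86.0, 82.0, 65.0, 61.0, 48.0, 10.0, 8.0, 9.0, 4.0]
200 [6.0, 7.0, 4.0, 7.0, 2.0, 3.0, 9.0, 3.0, 5.0, 5.0, 98.0, 103.0, 99.0, 101.0, 97.0, 102.0] [102.0, 100.0, 106.0, 99.0, 98.0, 92.0, 79.0, 71.0, 59.0, 50.0, 40.0, 31.0, 19.0, 1.0, 3.0, 10.0, 4.0, 7.0, 5.0, 7.0, 10.0, 4.0]
```

View pics/crop1.png

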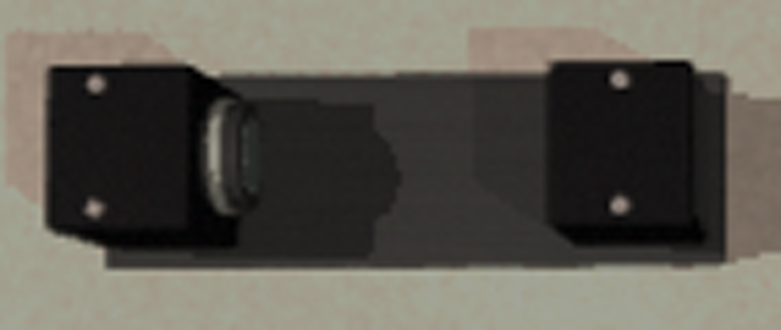

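The crop shows the stand's plate edges, lens and lamp block clearly: the lamp face edge is at column 219, the plate end at 251.9, and the long edges at rows 173 and 208.5. The target is gripped at 43.1 mm. I'll lift it and compute the stand pose.

```bash
python3 -m jog '[{"rotation":[0,0,0],"translation":[0,0,10],"grip":35},{"rotation":[0,0,0],"translation":[0,0,40],"grip":35},{"rotation":[0,0,0],"translation":[0,0,80],"grip":35},{"rotation":[0,0,0],"translation":[0,0,120],"grip":35},{"rotation":[0,0,0],"translation":[0,0,135],"grip":35},{"rotation":[0,0,0],"translation":[0,0,135],"grip":35}]'
python3 - <<'E'
from h import *
def m(u,v,z): return np.round(ray("top",(u,v),z)*1000,1)[:2]
g=cv2.cvtColor(cv2.imread("pics/top0.png"),cv2.COLOR_BGR2GRAY).astype(float)
def edge(a,t): # first crossing subpixel
    i=np.where((a[:-1]-t)*(a[1:]-t)<=0)[0][0]; return i+(t-a[i])/(a[i+1]-a[i])
N=[];F=[]
for u in range(170,212,2):
    lo=165+edge(g[165:185,u],105); hi=200+edge(g[200:215,u],110)
    F.append(ray("top",(u,lo),.006)); N.append(ray("top",(u,hi),.006))
F=np.array(F);N=np.array(N)
for e in(F,N):
    k=np.polyfit(e[:,1],e[:,0],1); print("edge yaw",-np.degrees(np.arctan(k[0])).round(2),"x at y=.2425",(np.polyval(k,.2425)*1000).round(1))
print("lamp face", [m(205+edge(g[v,205:222],33),v,.1) for v in(178,184,190)])
print("plate end", [m(246+edge(g[v,246:256],70),v,.006) for v in(178,190,200)])
# lens face from side, near front
P=cloud("side",np.load("pics/side1.npy")); A=P[150:170,270:290].reshape(-1,3); A=A[(A[:,2]>.03)&(A[:,2]<.09)&(A[:,1]<.329)]; print("lens",np.median(A,0))
E
```

```text
time: 5.4
ee_pos: [0.4472, 0.0799, 0.2204]
tcp_rot: [179.7, -0.1, 79.5]
wrist_force: [0.6, 1.0, -2.9]
opening: 0.0434
grasp_force: 41.8
edge yaw 1.36 x at y=.2425 683.7
edge yaw 0.69 x at y=.2425 582.2
lamp face [array([654.5, 166.2]), array([638.6, 165.9]), array([622.7, 165.6])]
plate end [array([669.7,  86. ]), array([635.4,  85.6]), array([606.9,  85.4])]
lens [0.63381509 0.31901901 0.06797106]
```

Run:
```python
from h import *
Q=cloud("top",np.median([imaging.camera("top")[1] for i in range(4)],0))
A=Q[181:199,155:171].reshape(-1,3); 
for z0 in(.035,.05,.065,.08):
    B=A[(A[:,2]>z0)&(A[:,2]<z0+.015)]; print(z0,len(B),np.sort(B[:,1]*1000)[:8].round(), np.median(B,0).round(4))
# lamp side near face / white window protrusion
P=cloud("side",np.median([imaging.camera("side")[1] for i in range(4)],0))
A=P[140:180,262:296].reshape(-1,3); A=A[(A[:,0]>.6)&(A[:,0]<.66)]
for z0 in(.04,.05,.06,.07,.08): 
    B=A[(A[:,2]>z0)&(A[:,2]<z0+.01)&(A[:,1]<.333)&(A[:,1]>.3)]; print("side",z0,len(B),np.median(B,0).round(4))
B=P.reshape(-1,3); C=B[(B[:,0]>.59)&(B[:,0]<.67)&(B[:,1]>.06)&(B[:,1]<.15)]
F=C[(C[:,2]>.03)&(C[:,2]<.09)]; print("lamp back y",np.median(F[:,1]).round(4),len(F))
T=C[(C[:,2]>.096)]; T=B[(B[:,0]>.61)&(B[:,0]<.66)&(B[:,1]>.06)&(B[:,1]<.2)&(B[:,2]>.094)&(B[:,2]<.106)]; print("lamp top y range",np.percentile(T[:,1],[1,99]).round(4))
G=B[(B[:,0]>.6)&(B[:,0]<.66)&(B[:,1]>.05)&(B[:,1]<.1)&(B[:,2]>.003)&(B[:,2]<.009)]; print("plate front y",np.percentile(G[:,1],[2,10]).round(4))
p=cv2.imread("pics/side1.png"); g=cv2.cvtColor(p,cv2.COLOR_BGR2GRAY)
for u in(284,288,292): print(u,g[200:222,u].tolist(),[ (ray("side",(u,v),.003)*1000).round(0)[:2].tolist() for v in(208,212)])
```

```text
0.035 12 [314. 314. 315. 315. 315. 315. 315. 315.] [0.6325 0.3153 0.0464]
0.05 22 [314. 314. 315. 315. 315. 315. 315. 315.] [0.6259 0.3152 0.0581]
0.065 52 [314. 314. 314. 315. 315. 315. 315. 315.] [0.6131 0.3161 0.0732]
0.08 139 [314. 315. 315. 316. 316. 316. 316. 316.] [0.6283 0.3257 0.0875]
side 0.04 23 [0.6342 0.3178 0.047 ]
side 0.05 35 [0.6338 0.3189 0.0555]
side 0.06 40 [0.6317 0.3175 0.0657]
side 0.07 43 [0.6332 0.3178 0.0747]
side 0.08 48 [0.6314 0.3199 0.0848]
lamp back y 0.0977 410
lamp top y range [0.0941 0.1664]
plate front y [0.0545 0.0635]
284 [41, 40, 43, 41, 43, 44, 40, 36, 41, 40, 41, 46, 49, 63, 81, 108, 117, 117, 118, 120, 121, 117] [[628.0, 121.0], [625.0, 100.0]]
288 [42, 43, 40, 37, 41, 45, 40, 39, 36, 44, 41, 44, 51, 65, 85, 103, 113, 118, 119, 122, 123, 118] [[640.0, 120.0], [637.0, 99.0]]
292 [49, 47, 41, 41, 47, 49, 44, 37, 40, 40, 40, 46, 48, 65, 93, 110, 120, 123, 122, 122, 119, 120] [[653.0, 119.0], [650.0, 98.0]]
```

Stand centre is about (633, 241.5) mm, yaw about 0.8°: lens face at y≈315–318, lamp face at y≈166, both agreeing with the given ±75 mm. I'll carry the target over it.

```bash
python3 -m jog '[{"rotation":[0,0,2],"translation":[15,10,0],"grip":35},{"rotation":[0,0,4],"translation":[40,32,0],"grip":35},{"rotation":[0,0,6],"translation":[70,58,0],"grip":35},{"rotation":[0,0,8],"translation":[100,85,0],"grip":35},{"rotation":[0,0,10],"translation":[130,112,0],"grip":35},{"rotation":[0,0,11.3],"translation":[158,138,0],"grip":35},{"rotation":[0,0,11.3],"translation":[176,154,0],"grip":35},{"rotation":[0,0,11.3],"translation":[186.5,162,0],"grip":35},{"rotation":[0,0,11.3],"translation":[186.5,162,0],"grip":35},{"rotation":[0,0,11.3],"translation":[186.5,162,-30],"grip":35},{"rotation":[0,0,11.3],"translation":[186.5,162,-60],"grip":35},{"rotation":[0,0,11.3],"translation":[186.5,162,-90],"grip":35},{"rotation":[0,0,11.3],"translation":[186.5,162,-105],"grip":35},{"rotation":[0,0,11.3],"translation":[186.5,162,-115],"grip":35},{"rotation":[0,0,11.3],"translation":[186.5,162,-115],"grip":35},{"rotation":[0,0,11.3],"translation":[186.5,162,-115],"grip":35}]'
python3 - <<'E'
from h import *
o=readout.get_obs(); print(o["ee_pos"]*1000 if hasattr(o["ee_pos"],'shape') else o["ee_pos"],o["tcp_rot"])
p,d=save("side","side2"); f=p[130:220,240:330]; cv2.imwrite("pics/crop2.png",cv2.resize(f[:,:,::-1],(600,600),interpolation=cv2.INTER_CUBIC))
P=cloud("side",np.median([imaging.camera("side")[1] for i in range(4)]+[d],0)).reshape(-1,3)
A=P[(P[:,0]>.59)&(P[:,0]<.68)&(P[:,1]>.18)&(P[:,1]<.29)&(P[:,2]>.04)&(P[:,2]<.15)]
for z0 in np.arange(.04,.15,.01):
    B=A[(A[:,2]>z0)&(A[:,2]<z0+.01)]
    if len(B)>5:
        k=np.polyfit(B[:,0],B[:,1],1); print(z0.round(2),len(B),"x",np.percentile(B[:,0],[2,98]).round(4),"y",np.median(B[:,1]).round(4),"yaw",np.degrees(np.arctan(k[0])).round(1))
E
```

```text
time: 7.4
ee_pos: [0.6331, 0.2418, 0.1037]
tcp_rot: [179.9, -0.0, 90.8]
wrist_force: [-0.1, 0.1, -1.4]
opening: 0.0435
grasp_force: 42.1
[633.08110934 241.811829   103.73792802] [ 1.79909391e+02 -3.19692468e-02  9.08354243e+01]
0.05 18 x [0.6149 0.6496] y 0.2409 yaw 4.4
0.06 33 x [0.6135 0.6552] y 0.2388 yaw 1.9
0.07 36 x [0.6136 0.6566] y 0.2398 yaw -2.8
0.08 38 x [0.6134 0.6568] y 0.2398 yaw 3.7
0.09 38 x [0.6134 0.6559] y 0.2394 yaw 0.6
0.1 32 x [0.615  0.6558] y 0.2407 yaw 1.0
0.11 46 x [0.606  0.6656] y 0.2368 yaw 0.1
0.12 56 x [0.6007 0.6682] y 0.2361 yaw -1.4
0.13 83 x [0.6018 0.6708] y 0.2373 yaw -0.3
0.14 24 x [0.5981 0.6702] y 0.2371 yaw 0.9
```

View pics/crop2.png

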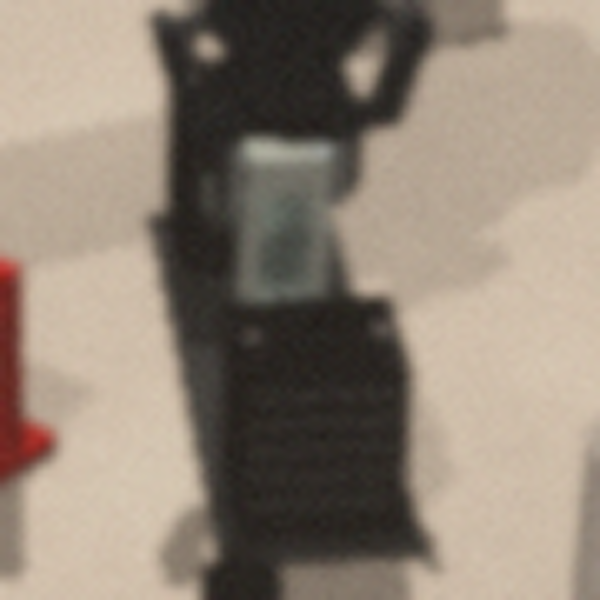

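The crop shows the target hanging upright above the plate behind the lamp block, square to the stand. Lowering it until it touches, then releasing and re-measuring.

```bash
python3 -m jog '[{"rotation":[0,0,0],"translation":[0,-0.5,-7],"grip":35},{"rotation":[0,0,0],"translation":[0,-0.5,-11],"grip":35},{"rotation":[0,0,0],"translation":[0,-0.5,-13],"grip":35},{"rotation":[0,0,0],"translation":[0,-0.5,-14],"grip":35},{"rotation":[0,0,0],"translation":[0,-0.5,-14],"grip":35},{"rotation":[0,0,0],"translation":[0,-0.5,-14],"grip":35}]'
```

```text
time: 8.25
ee_pos: [0.6325, 0.2412, 0.0899]
tcp_rot: [180.0, -0.0, 90.8]
wrist_force: [-5.2, -2.0, 10.6]
opening: 0.0436
grasp_force: 43.7
```

Contact is made (10.6 N up). Releasing and rising clear.

```bash
python3 -m jog '[{"rotation":[0,0,0],"translation":[0,0,0],"grip":50},{"rotation":[0,0,0],"translation":[0,0,0],"grip":60},{"rotation":[0,0,0],"translation":[0,0,0],"grip":62},{"rotation":[0,0,0],"translation":[0,0,0],"grip":62},{"rotation":[0,0,0],"translation":[0,0,30],"grip":62},{"rotation":[0,0,0],"translation":[0,0,70],"grip":62},{"rotation":[0,0,0],"translation":[0,0,110],"grip":62},{"rotation":[0,0,0],"translation":[-40,-20,130],"grip":62},{"rotation":[0,0,0],"translation":[-85,-40,130],"grip":62},{"rotation":[0,0,0],"translation":[-130,-60,130],"grip":62},{"rotation":[0,0,0],"translation":[-170,-80,130],"grip":62},{"rotation":[0,0,0],"translation":[-210,-95,130],"grip":62},{"rotation":[0,0,0],"translation":[-240,-105,130],"grip":62},{"rotation":[0,0,0],"translation":[-240,-105,130],"grip":62}]'
python3 - <<'E'
from h import *
p,d=save("top","top2"); c=p[160:220,120:262]; cv2.imwrite("pics/crop3.png",cv2.resize(c[:,:,::-1],None,fx=5.5,fy=5.5,interpolation=cv2.INTER_CUBIC))
Q=cloud("top",np.median([imaging.camera("top")[1] for i in range(4)]+[d],0)).reshape(-1,3)
P=cloud("side",np.median([imaging.camera("side")[1] for i in range(5)],0)).reshape(-1,3)
def rep(n,A):
    if len(A)<6: print(n,len(A)); return
    (c,wh,ang)=cv2.minAreaRect((A[:,:2]*1000).astype(np.float32)); m=A[:,:2].mean(0); w,V=np.linalg.eigh(np.cov((A[:,:2]-m).T)); print(n,len(A),np.round(c,1),np.round(wh,1),round(ang,1),"mean",(m*1000).round(1),"pca",np.degrees(np.arctan2(V[1,1],V[0,1])).round(1),"z",np.median(A[:,2]).round(4))
def s(A,y0,y1,z0,z1): return A[(A[:,0]>.58)&(A[:,0]<.69)&(A[:,1]>y0)&(A[:,1]<y1)&(A[:,2]>z0)&(A[:,2]<z1)]
for n,A in(("top",Q),("side",P)):
    rep(n+" tgt top",s(A,.2,.29,.115,.127)); rep(n+" foot",s(A,.2,.29,.0125,.022)); rep(n+" lamp",s(A,.06,.19,.096,.105)); rep(n+" cam",s(A,.325,.43,.096,.105)); rep(n+" lens",s(A,.305,.322,.035,.08)); rep(n+" tgt face",s(A,.2,.29,.04,.11))
E
```

```text
time: 9.65
ee_pos: [0.3901, 0.1353, 0.2194]
tcp_rot: [179.9, -0.0, 90.8]
wrist_force: [1.5, -0.3, 0.2]
opening: 0.0621
grasp_force: 0.0
top tgt top 99 [631.5 239.3] [44.3 12.5] 0.4 mean [631.9 239.2] pca 179.9 z 0.1212
top foot 176 [631.8 239.7] [48.6 54.3] 0.3 mean [628.3 228.7] pca 141.3 z 0.0162
top lamp 795 [634.9 131.3] [77.5 69. ] 0.5 mean [634.5 130.5] pca 177.3 z 0.1004
top cam 808 [630.9 370.5] [77.6 69.6] 0.9 mean [630.8 369.9] pca -175.2 z 0.1004
top lens 75 [631.2 317.9] [ 7.2 49.5] 89.9 mean [629.8 315.7] pca 179.3 z 0.0685
top tgt face 81 [630.1 234.9] [12.2 44.7] 78.2 mean [628.6 235.5] pca 176.7 z 0.0681
side tgt top 59 [633.2 238.9] [43.8 19.9] 9.8 mean [634.3 238.4] pca -175.8 z 0.1224
side foot 0
side lamp 353 [636.  130.4] [79.7 75. ] 2.5 mean [635.6 127. ] pca -178.1 z 0.1022
side cam 247 [633.4 370.6] [73.6 80.4] 89.9 mean [632.7 365.7] pca -171.0 z 0.1025
side lens 31 [614.9 318.1] [11.8  7.2] 4.7 mean [615.1 318.1] pca 174.5 z 0.0667
side tgt face 187 [633.1 238.1] [14.4 45.3] 81.4 mean [633.2 238.5] pca 178.4 z 0.0821
```

View pics/crop3.png

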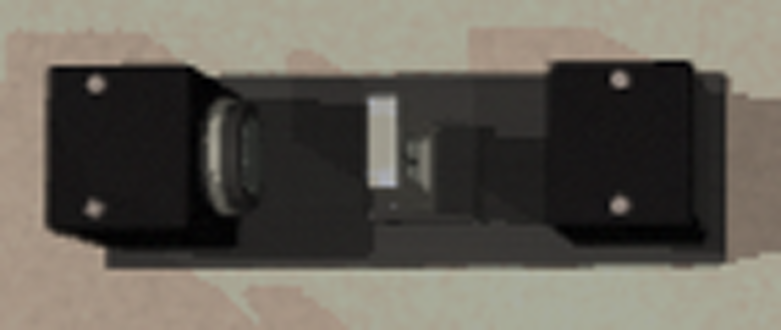

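The crop shows the target standing on the plate between lens and lamp, square to them (top at about (189,186) px). Measured against the same camera's lens and lamp faces, it is within about 1.5 mm of midway and centred, and within 0.5° in yaw. That is well placed, so on to the lever: bar at about (511, -241.5) mm at rest, shutter yaw -16°.

```bash
python3 -m jog '[{"rotation":[0,0,-8],"translation":[5,-20,0],"grip":40},{"rotation":[0,0,-16],"translation":[12,-45,0],"grip":20},{"rotation":[0,0,-24],"translation":[20,-75,0],"grip":0},{"rotation":[0,0,-32],"translation":[30,-105,0],"grip":0},{"rotation":[0,0,-40],"translation":[40,-135,0],"grip":0},{"rotation":[0,0,-48],"translation":[50,-165,0],"grip":0},{"rotation":[0,0,-56],"translation":[60,-195,0],"grip":0},{"rotation":[0,0,-64],"translation":[70,-225,0],"grip":0},{"rotation":[0,0,-72],"translation":[80,-255,0],"grip":0},{"rotation":[0,0,-80],"translation":[90,-285,0],"grip":0},{"rotation":[0,0,-88],"translation":[100,-315,0],"grip":0},{"rotation":[0,0,-96],"translation":[108,-340,0],"grip":0},{"rotation":[0,0,-104],"translation":[114,-362,0],"grip":0},{"rotation":[0,0,-106.8],"translation":[118,-376,0],"grip":0},{"rotation":[0,0,-106.8],"translation":[118,-376,-30],"grip":0},{"rotation":[0,0,-106.8],"translation":[118,-376,-55],"grip":0},{"rotation":[0,0,-106.8],"translation":[118,-376,-55],"grip":0},{"rotation":[0,0,-106.8],"translation":[118,-376,-55],"grip":0}]'
python3 - <<'E'
from h import *
p,_=save("side","side3"); q,_=save("top","top3"); a=cv2.resize(p[210:310,220:340,::-1],(480,400),interpolation=cv2.INTER_CUBIC); b=cv2.resize(q[180:280,340:420,::-1],(320,400),interpolation=cv2.INTER_CUBIC)
cv2.imwrite("pics/crop4.png",np.hstack([a,b]))
E
```

```text
time: 11.95
ee_pos: [0.5106, -0.2394, 0.1637]
tcp_rot: [-180.0, 0.0, -15.9]
wrist_force: [0.4, -1.0, 0.8]
opening: 0.0002
grasp_force: 0.0
```

View pics/crop4.png

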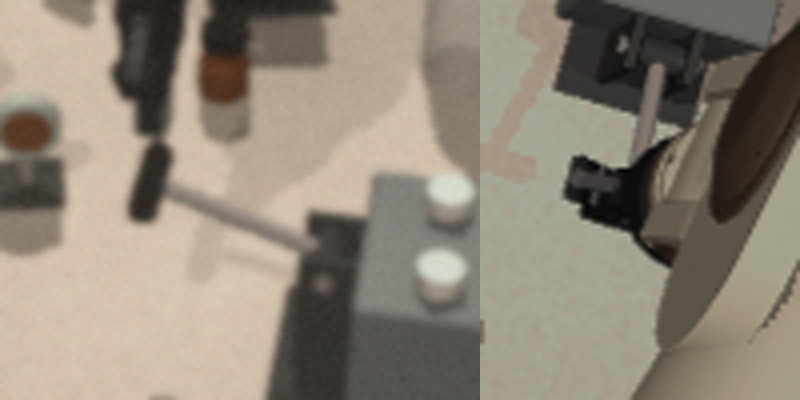

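Left half (side): the shut fingertips are just above the black bar at crop (152,180). Right half (top): the gripper hides the bar end of the rod. Now pressing down along the arc.

```bash
python3 -m jog '[{"rotation":[0,0,0],"translation":[0,-1,-12],"grip":0},{"rotation":[0,0,0],"translation":[0,-1,-22],"grip":0},{"rotation":[0,0,0],"translation":[0,-1,-28],"grip":0},{"rotation":[0,0,0],"translation":[-1,-1,-34],"grip":0},{"rotation":[0,0,0],"translation":[-3,-1,-40],"grip":0},{"rotation":[0,0,0],"translation":[-4,-0.5,-46],"grip":0},{"rotation":[0,0,0],"translation":[-5,0,-52],"grip":0},{"rotation":[0,0,0],"translation":[-6,0,-57],"grip":0},{"rotation":[0,0,0],"translation":[-6,0,-62],"grip":0},{"rotation":[0,0,0],"translation":[-6.5,0,-66],"grip":0},{"rotation":[0,0,0],"translation":[-6.5,0,-68.5],"grip":0},{"rotation":[0,0,0],"translation":[-6.5,0,-68.5],"grip":0},{"rotation":[0,0,0],"translation":[-6.5,0,-68.5],"grip":0}]'
python3 - <<'E'
from h import *
p,d=save("side","side4"); q,dt=save("top","top4"); a=cv2.resize(p[210:310,220:340,::-1],(480,400),interpolation=cv2.INTER_CUBIC); b=cv2.resize(q[150:250,340:420,::-1],(320,400),interpolation=cv2.INTER_CUBIC)
cv2.imwrite("pics/crop5.png",np.hstack([a,b])); print(readout.get_obs()["ee_pos"],readout.get_obs()["wrist_force"])
# rod height profile along lever: points within 6 mm of the line pivot->bar
yaw=np.radians(-16); ex=np.array([np.cos(yaw),np.sin(yaw)]); ey=np.array([-ex[1],ex[0]]); pv=np.array([.6194,-.2726])
for n,c in(("side",np.median([imaging.camera("side")[1] for i in range(4)]+[d],0)),("top",dt)):
    P=cloud(n,c).reshape(-1,3); X=(P[:,:2]-pv)@ex; Y=(P[:,:2]-pv)@ey
    A=(np.abs(Y)<.008)&(X>-.10)&(X<-.02)&(P[:,2]>.06)&(P[:,2]<.13)
    if A.sum()>5: k=np.polyfit(X[A],P[A,2],1); print(n,A.sum(),"slope deg",np.degrees(np.arctan(k[0])).round(1),"z at -60mm",np.polyval(k,-.06).round(4))
    for y0 in(-.035,.02):
        B=(np.abs(Y-y0-.0075)<.0075)&(X>-.135)&(X<-.105)&(P[:,2]>.05)&(P[:,2]<.15)
        if B.sum(): print(n,"bar end",y0,B.sum(),"X",np.percentile(X[B],[5,95]).round(4),"z95",np.percentile(P[B,2],[50,90]).round(4))
E
```

```text
time: 13.35
ee_pos: [0.5036, -0.2394, 0.0952]
tcp_rot: [-180.0, 0.0, -16.0]
wrist_force: [-3.5, 2.4, 8.7]
opening: 0.0
grasp_force: 4.1
[ 0.50360153 -0.2394056   0.09524764] [-5.31190487  3.25358738  9.22486367]
side 154 slope deg -0.2 z at -60mm 0.09
side bar end -0.035 61 X [-0.1283 -0.1088] z95 [0.0926 0.1456]
side bar end 0.02 4 X [-0.1114 -0.1104] z95 [0.0906 0.0927]
top 98 slope deg 0.7 z at -60mm 0.0895
top bar end 0.02 7 X [-0.1314 -0.1282] z95 [0.0925 0.1458]
```

View pics/crop5.png

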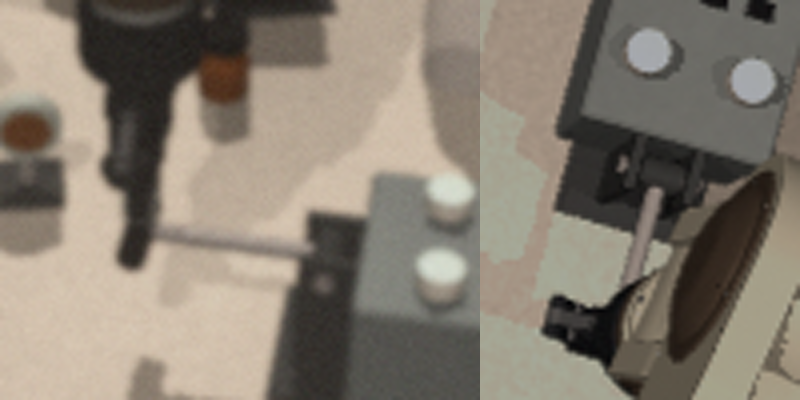

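The crop shows the fingers holding the bar down with the rod level. Its slope is about 0°, the top of the rod is at 90 mm and the push is about 9 N, as specified for level. I'll do a quick check that the target is undisturbed, then hand in.

Run:
```python
from h import *
P=cloud("top",imaging.camera("top")[1]).reshape(-1,3); A=P[(abs(P[:,0]-.632)<.05)&(abs(P[:,1]-.24)<.04)&(P[:,2]>.112)&(P[:,2]<.13)]
print(len(A),A.mean(0).round(4)); o=readout.get_obs(); print(o["time"],o["ee_pos"],o["wrist_force"])
if len(A)>60 and abs(o["ee_pos"][2]-.0952)<.0015: print(bot.job_done())
```

```text
104 [0.631  0.2388 0.1204]
13.7 [ 0.50359878 -0.2393749   0.09523933] [-5.54743179  3.0912696   8.10954172]
the job is handed in; nothing more can be done
None
```

The job is handed in at 13.7 s: the target stands released on the optics stand, measured within about 2 mm of midway and centred and about 0.5° of square, and the fingers are still holding the shutter lever level with about 8–9 N.

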